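# Close up a row of blanks against the flip stop

### The arm

A 7-joint arm with a two-finger parallel gripper is mounted at the origin on the work surface. World frame = base frame: x ahead of the robot, y to its left, z up, the work surface at z = 0. Lengths are in m, angles in rad, forces in N, time in s.
With the tool pointing down it reaches from about 0.4 to 0.925 m from the base axis. Payload 5.6 kg.
Tool frame: the origin (TCP) lies midway between the tips of the shut fingers; the grasp point (between the pads) lies 19 mm behind it; z points along the fingers, x is the direction in which the jaws open and shut, and the axes are right-handed (so a half turn about z gives the same grasp; the last joint's range is limited). The gripper opens to 85 mm and grips with 20 to 120 N. Pads are 22 mm wide; open, the fingers measure 114 mm over their backs; the gripper's body (76 mm by 85 mm) begins 54 mm behind the grasp point. The pads swing forward as they close: fully open they stand 13 mm farther back than shut.
Start: joints at [-1.334, 0.468, -0.012, 1.603, 0.006, 1.071, -0.056], TCP at [0.18, 0.625, 0.231] pointing down, gripper open.
Joint ranges: [-2.53, 2.53], [-0.31, 2.02], [-1.57, 1.55], [0.28, 2.44], [-1.29, 4.43], [0.15, 1.84], [-2.92, 2.92]. Speed limits (rad/s): [2.57, 2.57, 3.14, 3.14, 3.14, 3.14, 3.14].

### API

Orientations are given as a unit quaternion [w, x, y, z].
In Python, from workcell import readout, optics, arm gives the robot as it stands.
- The arm moves only by the tool apply_moves, never from a script. Its argument "targets" is one flat list of numbers, 5 for each row, row after row: the opening, from -1 (shut) to 1 (fully open), then the shift along the tool's x, y, z normalised to -1 to 1, where 1 is 200 mm, then the turn about the tool's z normalised to -1 to 1, where 1 is pi/4 rad. A call has 1 to 12 rows; each row is the pose to reach, as a shift and turn from the pose commanded when the call began, along the tool's axes at that moment; what a row does not reach only later rows make up. A row lasts 1/8 s, in which the tool goes at most 62.5 mm and 10.7 degrees, less where a joint would pass 70% of its speed; a pose out of reach is approached as far as the arm can. A call with a number of a shift or a turn outside -1 to 1 is refused whole. A call with a gripper value outside its range is refused whole. The fingers move at their own pace and stop on an object; "newtons" is the grip in N (left out, the last holds). Time passes only in rows, so rows that repeat a pose let the fingers close. It gives the time, the measured TCP pose, the force and the opening at its end, in the units of the state.
- readout.read_state(): the state, without advancing time (a new reading comes with each control period).
- optics.snapshot(name): name is "side" or "top" or "wrist"; returns the picture (384x512x3 uint8, blue, green, red); there is no depth.
- optics.get_calibration(name): a dict with "fx", "fy", "cx", "cy" (pixels), "rvec" (rotation vector, rad) and "tvec" (3), from world to camera coordinates, as OpenCV has them; the wrist camera has in their place "mount" (4x4, takes a point from camera to tool coordinates, whose origin is the TCP and whose axes are the tool frame's). Camera axes: x right, y down, z forward; pixel columns grow to the right and rows downward; lengths in m; the calibration is good to about 2 mm. A picture is of the moment at which its call begins: read the wrist's pose just before it. get_calibration takes no time and is no camera call.
- arm.sign_off(): hands the job in, once; it reports no verdict.
Trained networks look in the newest picture that a camera, given by its name, has taken for a name from the list of things; names that differ only in an ending like _2 or _b are one class to them, and where a whole thing is asked for, a point or a joint stands for the part that bears it (a point fixed in the world has none). Each returns a list of dicts, best first, with "p" (0 to 1); they miss things now and then, are a little off and sometimes report something else, mostly with a low value. They report only what shows in the picture. A call takes as long as a camera call. They do not tell look-alikes from the thing itself.
- optics.recognise(camera, query): "point" ([row, column] in pixels, amid what is visible of it).
The state is a dict: "t": time; "q": joint angles; "qvel": joint speeds; "joint_efforts": joint torques, N m; "tool_pos": TCP position; "ee_rot": TCP orientation; "wrist_force": force on the tool from outside, world axes, zero at the start; "ft_torque": the same for the moment, N m; "grip_width": finger opening in m.
Only numpy, scipy, OpenCV 4.12 (cv2) and the standard library are available. Lean on these libraries where they do the work, as an engineer would, in place of code of your own. Each camera call takes 0.05 s, during which the arm holds its last target.

### The job

The five wooden blanks lying side by side in the jig are to be grooved in one pass. Push the row along the fence as one train, from the end away from the stop and with the fingertips, until the leading blank is snug against the flip stop that is swung down and no gaps are left, then take the hand away. Only push: do not lift or tip the blanks or let the row come apart, bring it up to the stop gently, and leave the tin, the scraper, the sanding block and the clamp where they are.

Things in the scene. Friction and masses are not known exactly. Their poses are not given: they have to be found in the camera images.
- jig: Jig fixed to the bench: plywood base 176 x 640 x 12 mm. Origin under the middle of the trough, at bench height; y runs along the trough, x across it to the fence. Aluminium fence: near face at x = +56 mm, 24 thick, top 52 mm above the bench. Low wooden cleat: inner face at x = -56, 20 thick, top at 26. The trough between is 112 wide, its floor 12 mm above the bench, open at both ends.
- stop_down: Flip stop clamped on the fence near one end (either end), arm down: the end stop. Fixed. Origin in the middle of the trough (jig x = 0), at bench height, mid-thickness of the paddle; axes as the jig's. The steel paddle has faces at y = -7 and +7 mm and spans x = -30 to +20 mm, heights 15 to 71 mm. Carriage and black knob on the fence, up to 85 mm high.
- stop_up: The same flip stop near the other end, arm folded back over the fence: the trough is free there. Fixed. Origin in the middle of the trough, where its paddle would be; axes as the jig's. It stands wholly at x above +40 mm and reaches 150 mm above the bench.
- blank1: Wooden blank 1 of 5 in the row, 110 mm across the trough (its x), 40 mm along the trough (its y), 30 mm high, about 0.1 kg. Origin at the centre of its underside, 12 mm above the bench. At the -y end of the row (jig's y). The row starts closed, 85 mm or more from the stop; about 1 mm play each side. Pushing all five takes a few newtons.
- blank2: Wooden blank 2 of 5 in the row, 110 mm across the trough (its x), 40 mm along the trough (its y), 30 mm high, about 0.1 kg. Origin at the centre of its underside, 12 mm above the bench. Between blanks 1 and 3.
- blank3: Wooden blank 3 of 5 in the row, 110 mm across the trough (its x), 40 mm along the trough (its y), 30 mm high, about 0.1 kg. Origin at the centre of its underside, 12 mm above the bench. Between blanks 2 and 4.
- blank4: Wooden blank 4 of 5 in the row, 110 mm across the trough (its x), 40 mm along the trough (its y), 30 mm high, about 0.1 kg. Origin at the centre of its underside, 12 mm above the bench. Between blanks 3 and 5.
- blank5: Wooden blank 5 of 5 in the row, 110 mm across the trough (its x), 40 mm along the trough (its y), 30 mm high, about 0.1 kg. Origin at the centre of its underside, 12 mm above the bench. At the +y end of the row. The row starts closed, 85 mm or more from the stop; about 1 mm play each side. Pushing all five takes a few newtons.
- tin: Closed paint tin, 86 mm in diameter, 81 mm high, on the bench beyond the fence. Origin at the centre of its underside. Leave it alone.
- scraper: Scraper lying on the bench on the robot's side of the jig, 200 mm long, 50 mm wide, 18 mm high; blade to its +x, origin near the middle. Leave it alone.
- sanding_block: Cork sanding block, 61 x 111 x 28 mm, on the bench on the robot's side of the jig. Origin at the centre of its underside. Leave it alone.
- clamp: Bar clamp lying on the bench beyond the fence: 300 mm bar along its y, two jaws 100 mm to its +x, 24 mm high. Origin at the middle of the bar, at bench height. Leave it alone.
Mind the look-alikes: they are no part of the job. What is shaped like the blank2 but red is not meant.

How it is judged:
By the outcome, as a careful person would: the job done as asked, in the order asked, and still so for the second after the job is handed in, with the robot touching nothing.
It also fails if it takes over 43 s, if anything falls off the work surface, if the arm or the gripper's body presses on something with over 40 N, if the wrist force passes 120 N, or if a joint passes its speed limit or range.

## Working session

There is one attempt and no reset: what is moved stays moved. The work goes in short steps, Python scripts to look and compute and a tool call to move; the robot and the scene stay as the last step left them, time stands still between calls to the robot, and variables do not carry over. Pictures are saved under pics/ and viewed, and the job is handed in when it is done.

Besides the shell and the picture viewer there is one more tool, called after "Call:" in YAML: its name, and indented under it one key for each argument. apply_moves: Moves the arm, as the interface text tells. Its arguments: {"type":"object","properties":{"targets":{"type":"array","items":{"type":"number"}},"newtons":{"type":"number"}},"required":["targets"]}

```bash
mkdir -p pics
python3 - <<'E'
from workcell import readout, optics
import cv2
s=readout.read_state(); print(s)
for n in ("top","side"):
    im=optics.snapshot(n); cv2.imwrite(f"pics/{n}0.png",im); c=optics.get_calibration(n); print(n,c)
E
```

```text
{'t': 0.0, 'q': array([-1.33398657,  0.46842097, -0.01158202,  1.60364343,  0.00597611,
        1.07141516, -0.0563147 ]), 'qvel': array([ 0.00021009,  0.00095051, -0.00060465,  0.00030992,  0.00149897,
       -0.00179705,  0.00121964]), 'joint_efforts': array([ 1.62970719e-04, -5.32362127e+01,  2.16363289e-02, -2.51311773e+01,
        1.15154759e-02,  7.54067005e-03,  1.41912057e-05]), 'tool_pos': array([0.17942599, 0.62414563, 0.23030171]), 'ee_rot': array([ 6.02519168e-04,  7.98835429e-01,  6.01548917e-01, -7.03457136e-04]), 'wrist_force': array([-0.37985752,  0.67757229,  0.75461141]), 'ft_torque': array([ 0.00900593,  0.02012185, -0.04767096]), 'grip_width': 0.08524433785378784}
top {'fx': 373.67788202812665, 'fy': 373.67788202812665, 'cx': 254.52436583433098, 'cy': 189.39032954035062, 'rvec': array([ 2.10315045, -2.14497419,  0.21517752]), 'tvec': array([0.0059173 , 0.54200398, 0.76022373])}
side {'fx': 363.3595442335391, 'fy': 363.3595442335391, 'cx': 251.41173676525338, 'cy': 186.50653105056998, 'rvec': array([ 2.20351233, -0.85262875,  0.36102821]), 'tvec': array([-0.3951482 ,  0.29979955,  0.70596801])}
```

View pics/top0.png

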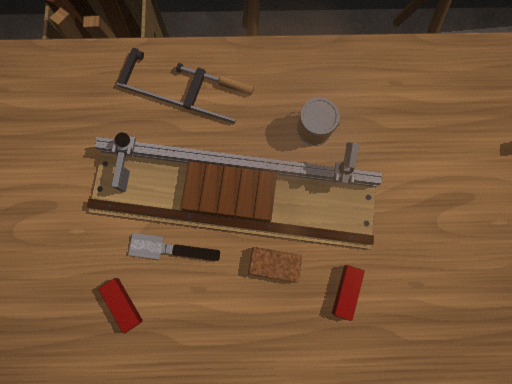

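View pics/side0.png

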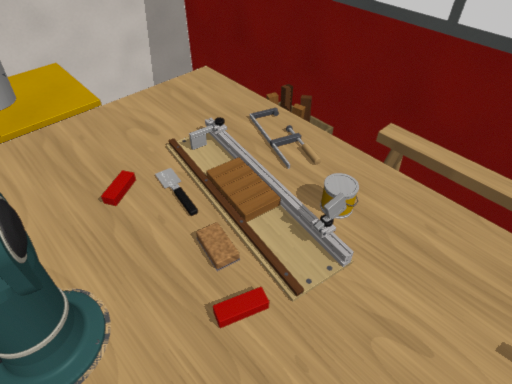

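```bash
cat > h.py <<'E'
import numpy as np, cv2
from workcell import optics
def px2w(n,u,v,z):
    c=optics.get_calibration(n); R,_=cv2.Rodrigues(np.array(c["rvec"])); t=np.array(c["tvec"])
    d=R.T@np.array([(u-c["cx"])/c["fx"],(v-c["cy"])/c["fy"],1]); o=-R.T@t
    return o+d*(z-o[2])/d[2]
def w2px(n,P):
    c=optics.get_calibration(n); K=np.array([[c["fx"],0,c["cx"]],[0,c["fy"],c["cy"]],[0,0,1.]])
    return cv2.projectPoints(np.array(P,float).reshape(-1,1,3),np.array(c["rvec"]),np.array(c["tvec"]),K,None)[0][:,0]
E
python3 - <<'E'
from h import *
im=cv2.imread("pics/top0.png")
cv2.imwrite("pics/cropA.png",cv2.resize(im[120:260,80:240],None,fx=5,fy=4.28,interpolation=2)[:600,:800])
cv2.imwrite("pics/cropB.png",cv2.resize(im[125:255,235:395],None,fx=5,fy=5*.92,interpolation=2)[:600,:800])
for n in ["jig","stop_down","stop_up","blank1","blank5","blank3","scraper","sanding_block","tin"]:
    r=optics.recognise("top",n)
    for k in r[:5]:
        print(n,round(k["p"],2),np.round(k["point"]),np.round(px2w("top",k["point"][1],k["point"][0],0.04),3))
E
```

```text
jig 0.91 [197. 272.] [ 0.527 -0.044  0.04 ]
jig 0.57 [120. 319.] [ 0.704 -0.156  0.04 ]
stop_down 0.87 [158. 121.] [0.623 0.293 0.04 ]
stop_down 0.64 [119. 318.] [ 0.707 -0.155  0.04 ]
stop_up 0.84 [167. 344.] [ 0.592 -0.207  0.04 ]
stop_up 0.57 [191. 228.] [0.541 0.053 0.04 ]
blank1 0.96 [197. 266.] [ 0.528 -0.029  0.04 ]
blank1 0.96 [304. 121.] [0.307 0.278 0.04 ]
blank1 0.94 [190. 230.] [0.545 0.05  0.04 ]
blank1 0.93 [189. 194.] [0.548 0.128 0.04 ]
blank1 0.77 [188. 214.] [0.55  0.085 0.04 ]
blank5 0.96 [197. 266.] [ 0.528 -0.029  0.04 ]
blank5 0.96 [304. 121.] [0.307 0.278 0.04 ]
blank5 0.94 [190. 230.] [0.545 0.05  0.04 ]
blank5 0.93 [189. 194.] [0.548 0.128 0.04 ]
blank5 0.77 [188. 214.] [0.55  0.085 0.04 ]
blank3 0.96 [197. 266.] [ 0.528 -0.029  0.04 ]
blank3 0.96 [304. 121.] [0.307 0.278 0.04 ]
blank3 0.94 [190. 230.] [0.545 0.05  0.04 ]
blank3 0.93 [189. 194.] [0.548 0.128 0.04 ]
blank3 0.77 [188. 214.] [0.55  0.085 0.04 ]
scraper 0.89 [250. 160.] [0.416 0.201 0.04 ]
sanding_block 0.91 [268. 273.] [ 0.374 -0.04   0.04 ]
tin 0.97 [121. 319.] [ 0.701 -0.156  0.04 ]
```

View pics/cropA.png

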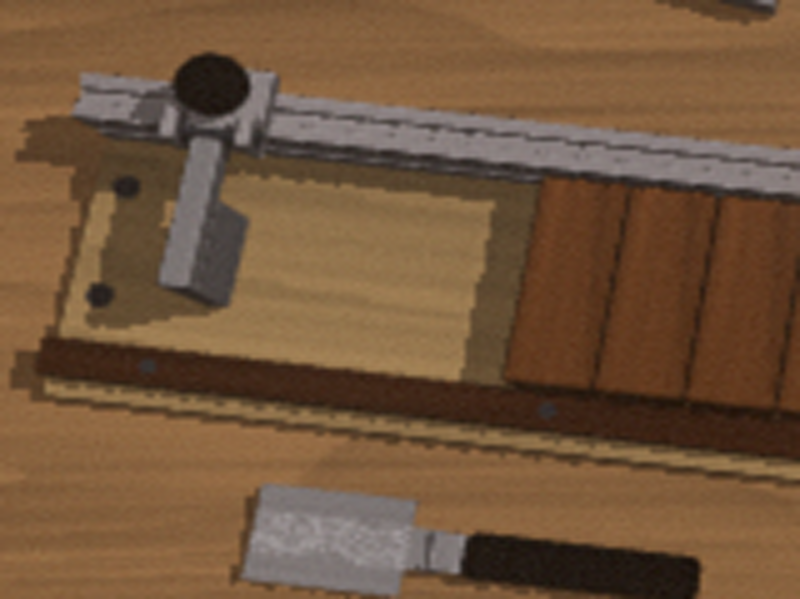

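View pics/cropB.png

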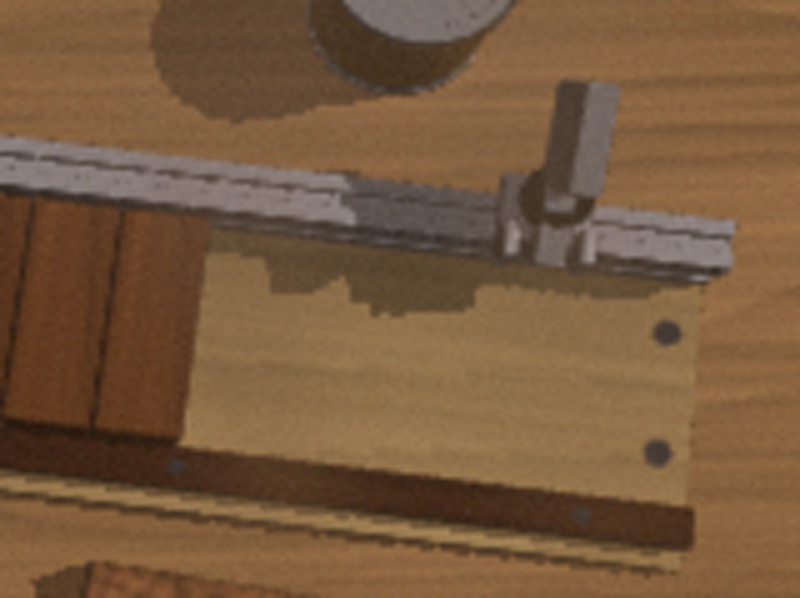

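```bash
cat >> h.py <<'E'
A=lambda u,v:(80+u/5-.4,120+v/4.28-.4); B=lambda u,v:(235+u/5-.4,125+v/4.6-.4)
E
python3 - <<'E'
from h import *
from scipy.optimize import least_squares
obs=[((80,-320,52),B(735,222)),((56,-320,52),B(731,260)),((-76,-320,26),B(692,549)),((-56,-320,26),B(694,508)),
((80,320,52),A(82,73)),((-56,320,26),A(43,338)),((-76,320,26),A(38,372)),((-88,-320,12),B(680,572))]
P=np.array([o[0] for o in obs])/1000.; U=np.array([o[1] for o in obs])
def T(p,P):
    c,s=np.cos(p[2]),np.sin(p[2]); P=np.atleast_2d(P)
    return np.c_[p[0]+c*P[:,0]-s*P[:,1],p[1]+s*P[:,0]+c*P[:,1],P[:,2]]
r=least_squares(lambda p:(w2px("top",T(p,P))-U).ravel(),[.53,.02,-.1])
print(r.x,np.round(r.fun.reshape(-1,2),1))
p=r.x; np.save("jig.npy",p)
c,s=np.cos(p[2]),np.sin(p[2])
def inv(w): d=np.array(w[:2])-p[:2]; return np.array([c*d[0]+s*d[1],-s*d[0]+c*d[1]])*1000
print("row -y corners",inv(px2w("top",*B(208,215),.042)),inv(px2w("top",*B(180,440),.042)))
print("row +y corners",inv(px2w("top",*A(545,178),.042)),inv(px2w("top",*A(508,383),.042)))
print("paddle top tip corners",inv(px2w("top",*A(162,284),.071)),inv(px2w("top",*A(197,290),.071)))
print("paddle bottom",inv(px2w("top",*A(226,306),.015)))
print("stopup",inv(px2w("top",*B(550,240),.085)))
for n in ("scraper","sanding_block"):
    pass
E
```

```text
[ 0.54328569  0.04244431 -0.14663512] [[ 0.3 -0.8]
 [ 0.4  1.5]
 [ 0.5 -0.4]
 [ 0.7 -0.6]
 [-0.4 -0.2]
 [-0.5 -0.6]
 [-1.4  0.3]
 [ 0.5  0.4]]
row -y corners [ 54.41400702 -89.38287877] [-55.54817064 -89.86730928]
row +y corners [ 52.59284604 107.4206874 ] [-56.00974661 106.18497039]
paddle top tip corners [-29.11013595 253.7278773 ] [-30.20687019 238.44166855]
paddle bottom [-28.45283393 245.25336502]
stopup [  50.24556365 -231.98571742]
```

Add to h.py:
```python
from scipy.spatial.transform import Rotation as Ro
p=np.load("jig.npy") if __import__("os").path.exists("jig.npy") else None
def j2w(x,y): c,s=np.cos(p[2]),np.sin(p[2]); return np.array([p[0]+(c*x-s*y)/1e3,p[1]+(s*x+c*y)/1e3])
def w2j(w): c,s=np.cos(p[2]),np.sin(p[2]); d=np.array(w[:2])-p[:2]; return np.array([c*d[0]+s*d[1],-s*d[0]+c*d[1]])*1e3
def plan(xyz,yaw=None):
    from workcell import readout
    s=readout.read_state(); q=s["ee_rot"]; R=Ro.from_quat([q[1],q[2],q[3],q[0]]).as_matrix()
    y0=np.arctan2(R[1,0],R[0,0])
    print("t",round(s["t"],2),"pos",s["tool_pos"].round(4),"jig",w2j(s["tool_pos"]).round(1),"yaw",np.degrees(y0).round(2),"F",s["wrist_force"].round(1),"w",round(s["grip_width"],4),"tilt",R[:,2].round(4))
    if yaw is None: yaw=p[2]
    print("norm shift",(R.T@(np.array(xyz)-s["tool_pos"])/.2).round(4),"turn",round(-(yaw-y0)/(np.pi/4),4))
```

```text
(no output)
```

Call:
apply_moves:
  targets: [0,-0.36,0.97,0,0.5,0,-0.36,0.97,0,0.5,0,-0.36,0.97,0,0.5,0,-0.36,0.97,0,0.5,0,-0.36,0.97,0,0.5]

```text
t: 1.18
tool_pos: [0.3472, 0.5012, 0.2315]
ee_rot: [-0.0, 0.901, 0.433, 0.0]
wrist_force: [-1.4, -0.0, 0.3]
grip_width: 0.0427
```

```bash
python3 -c "
from h import *
plan([.47,.35,.23],np.radians(35))"
```

```text
t 1.18 pos [0.3472 0.5012 0.2315] jig [-261.   425.2] yaw 51.31 F [-1.4 -0.   0.3] w 0.0427 tilt [ 2.e-04  3.e-04 -1.e+00]
norm shift [-0.2063  0.9519  0.0073] turn 0.3624
```

Call:
apply_moves:
  targets: [0,-0.2,0.95,0,0.4,0,-0.2,0.95,0,0.4,0,-0.2,0.95,0,0.4,0,-0.2,0.95,0,0.4,0,-0.2,0.95,0,0.4]

```text
t: 1.8
tool_pos: [0.4685, 0.3543, 0.2312]
ee_rot: [-0.001, 0.957, 0.289, -0.0]
wrist_force: [-0.7, 1.4, 0.2]
grip_width: 0.0428
```

```bash
python3 -c "
from h import *
plan([.51,.16,.23],np.radians(5))"
```

```text
t 1.8 pos [0.4685 0.3543 0.2312] jig [-119.6  297.6] yaw 33.6 F [-0.7  1.4  0.2] w 0.0428 tilt [-9.0e-04  1.1e-03 -1.0e+00]
norm shift [-0.3647  0.9242  0.0046] turn 0.6356
```

Call:
apply_moves:
  targets: [0,-0.36,0.92,0,0.64,0,-0.36,0.92,0,0.64,0,-0.36,0.92,0,0.64,0,-0.36,0.92,0,0.64,0,-0.36,0.92,0,0.64]

```text
t: 2.42
tool_pos: [0.5106, 0.1616, 0.2313]
ee_rot: [-0.001, 0.999, 0.043, -0.0]
wrist_force: [0.4, 0.2, 0.7]
grip_width: 0.0427
```

```bash
python3 -c "
from h import *
plan([.524,-.02,.23])"
```

```text
t 2.42 pos [0.5106 0.1616 0.2313] jig [-49.7 113.1] yaw 4.87 F [0.4 0.2 0.7] w 0.0427 tilt [-2.0e-04  1.2e-03 -1.0e+00]
norm shift [-0.0104  0.9104  0.0053] turn 0.295
```

Call:
apply_moves:
  targets: [0,-0.01,0.91,0,0.295,0,-0.01,0.91,0,0.295,0,-0.01,0.91,0,0.295,0,-0.01,0.91,0,0.295,0,-0.01,0.91,0,0.295]

```text
t: 3.05
tool_pos: [0.5243, -0.0192, 0.231]
ee_rot: [-0.001, 0.997, -0.073, -0.0]
wrist_force: [-0.5, 0.6, -0.3]
grip_width: 0.0426
```

```bash
python3 -c "
from h import *
plan([*j2w(0,-135),.15])
im=optics.snapshot('wrist');cv2.imwrite('pics/w1.png',im)
print(optics.get_calibration('wrist'))"
```

```text
t 3.05 pos [ 0.5243 -0.0192  0.231 ] jig [ -9.7 -63.7] yaw -8.34 F [-0.5  0.6 -0.3] w 0.0426 tilt [-4.0e-04  1.1e-03 -1.0e+00]
norm shift [0.0486 0.3569 0.4046] turn 0.0014
{'fx': 276.1619360599586, 'fy': 276.1619360599586, 'cx': 255.85225765833633, 'cy': 192.6478993570925, 'mount': array([[ 9.99997733e-01,  2.11272171e-03, -2.65951178e-04,
        -9.81466295e-04],
       [-1.94197949e-03,  9.56078068e-01,  2.93105709e-01,
        -7.39928541e-02],
       [ 8.73520884e-04, -2.93104528e-01,  9.56080003e-01,
        -1.43983945e-01],
       [ 0.00000000e+00,  0.00000000e+00,  0.00000000e+00,
         1.00000000e+00]])}
```

View pics/w1.png

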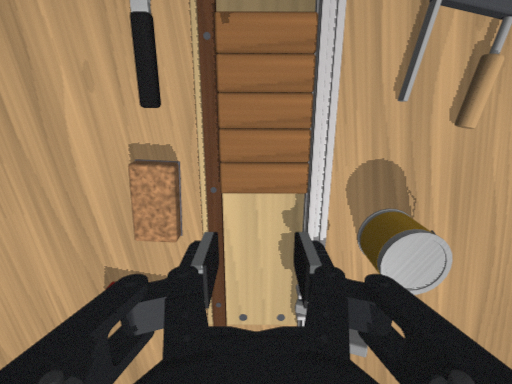

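```bash
cat >> h.py <<'E'
def wpx(u,v,z,pos,q):
    c=optics.get_calibration("wrist"); M=c["mount"]; R=Ro.from_quat([q[1],q[2],q[3],q[0]]).as_matrix()
    d=R@M[:3,:3]@np.array([(u-c["cx"])/c["fx"],(v-c["cy"])/c["fy"],1]); o=pos+R@M[:3,3]
    return o+d*(z-o[2])/d[2]
E
python3 -c "
from h import *
from workcell import readout
s=readout.read_state()
for u,v,z in [(222,192,.042),(306,192,.042),(217,12,.042),(316,12,.042),(214,250,.026),(321,230,.052),(216,12,.026)]: print(u,v,w2j(wpx(u,v,z,s['tool_pos'],s['ee_rot'])))
"
```

```text
222 192 [-53.66882123 -90.73913785]
306 192 [ 52.16238789 -90.29112137]
217 12 [-52.58880114 106.9562145 ]
316 12 [ 51.43923272 107.30235127]
214 250 [ -69.75966492 -181.19078323]
321 230 [  72.26973491 -137.81257127]
216 12 [-55.69457317 111.59467112]
```

Call:
apply_moves:
  targets: [0,0.02,0.17,0.15,0,0,0.05,0.36,0.4,0,0,0.05,0.36,0.4,0,0,0.05,0.36,0.4,0]

```text
t: 3.6
tool_pos: [0.5238, -0.0929, 0.1513]
ee_rot: [-0.0, 0.997, -0.073, -0.0]
wrist_force: [1.1, 0.3, 0.2]
grip_width: 0.0425
```

```bash
python3 -c "
from h import *
plan([*j2w(0,-135),.02])"
```

```text
t 3.6 pos [ 0.5238 -0.0929  0.1513] jig [   0.5 -136.8] yaw -8.43 F [1.1 0.3 0.2] w 0.0425 tilt [-2.e-04  7.e-04 -1.e+00]
norm shift [-0.0024 -0.0083  0.6563] turn -0.0006
```

Call:
apply_moves:
  targets: [0,0,0,0.2,0,0,0,0,0.4,0,0,0,0,0.55,0,0,0,0,0.64,0,0,0,0,0.64,0]

```text
t: 4.22
tool_pos: [0.5234, -0.0939, 0.0232]
ee_rot: [-0.0, 0.997, -0.074, -0.0]
wrist_force: [0.1, 0.1, 0.6]
grip_width: 0.0429
```

```bash
python3 -c "
from h import *
plan([*j2w(0,-115),.022])
for n in ('side','wrist'): cv2.imwrite(f'pics/{n}2.png',optics.snapshot(n))"
```

```text
t 4.22 pos [ 0.5234 -0.0939  0.0232] jig [   0.2 -137.8] yaw -8.5 F [0.1 0.1 0.6] w 0.0429 tilt [-4.e-04  7.e-04 -1.e+00]
norm shift [-0.0014 -0.1138  0.0058] turn -0.0022
```

View pics/side2.png

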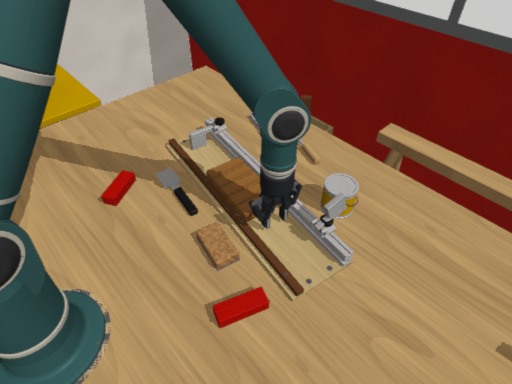

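View pics/wrist2.png

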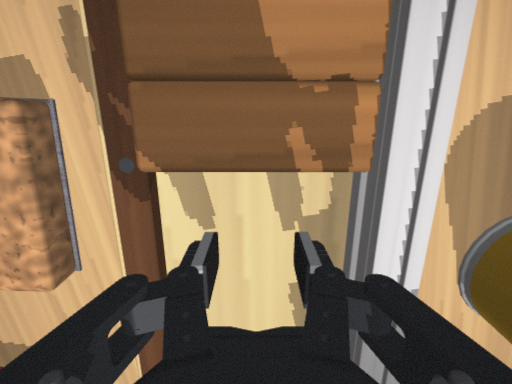

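Call:
apply_moves:
  targets: [0,0,-0.04,0,0,0,0,-0.08,0,0,0,0,-0.12,0,0,0,0,-0.14,0,0,0,0,-0.15,0,0,0,0,-0.16,0,0,0,0,-0.16,0,0]

```text
t: 5.2
tool_pos: [0.5279, -0.0636, 0.0233]
ee_rot: [0.0, 0.997, -0.075, 0.0]
wrist_force: [-0.5, -1.1, 0.9]
grip_width: 0.0424
```

```bash
python3 -c "
from h import *
plan([*j2w(0,-100),.022])
for n in ('wrist',): cv2.imwrite(f'pics/{n}3.png',optics.snapshot(n))"
```

```text
t 5.2 pos [ 0.5279 -0.0636  0.0233] jig [   0.3 -107.1] yaw -8.61 F [-0.5 -1.1  0.9] w 0.0424 tilt [ 0. -0. -1.]
norm shift [-0.0016 -0.0356  0.0064] turn -0.0047
```

View pics/wrist3.png

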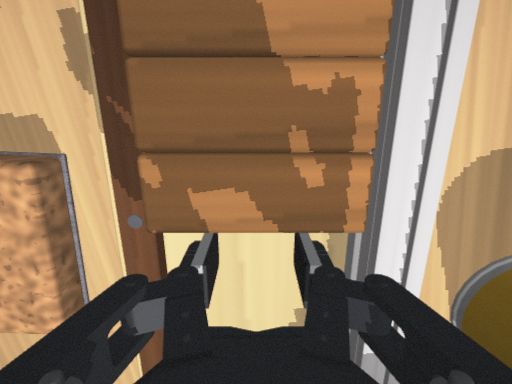

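Call:
apply_moves:
  targets: [0,0,-0.006,0,0,0,0,-0.012,0,0,0,0,-0.018,0,0,0,0,-0.024,0,0,0,0,-0.03,0,0,0,0,-0.036,0,0,0,0,-0.044,0,0,0,0,-0.054,0,0,0,0,-0.064,0,0,0,0,-0.076,0,0,0,0,-0.088,0,0,0,0,-0.1,0,0]

```text
t: 6.75
tool_pos: [0.5309, -0.0436, 0.0233]
ee_rot: [-0.0, 0.997, -0.075, 0.0]
wrist_force: [-0.0, -4.2, -0.0]
grip_width: 0.0427
```

```bash
python3 -c "
from h import *
plan([*j2w(0,-75),.022])
for n in ('wrist',): cv2.imwrite(f'pics/{n}4.png',optics.snapshot(n))"
```

```text
t 6.75 pos [ 0.5309 -0.0436  0.0233] jig [  0.4 -86.9] yaw -8.61 F [-0.  -4.2 -0. ] w 0.0427 tilt [ 0.  0. -1.]
norm shift [-0.002  -0.0594  0.0065] turn -0.0045
```

View pics/wrist4.png

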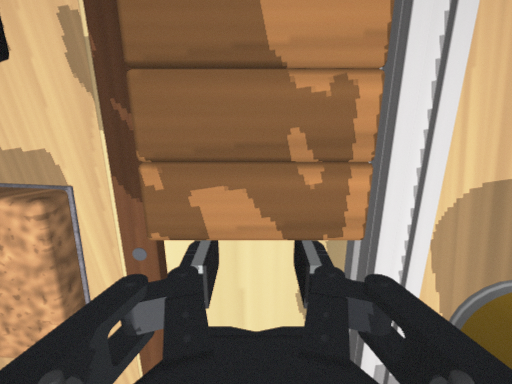

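Call:
apply_moves:
  targets: [0,0,-0.012,0,0,0,0,-0.026,0,0,0,0,-0.04,0,0,0,0,-0.054,0,0,0,0,-0.068,0,0,0,0,-0.082,0,0,0,0,-0.096,0,0,0,0,-0.11,0,0,0,0,-0.124,0,0,0,0,-0.138,0,0,0,0,-0.152,0,0,0,0,-0.166,0,0]

```text
t: 8.3
tool_pos: [0.5359, -0.0108, 0.0233]
ee_rot: [0.0, 0.997, -0.075, -0.0]
wrist_force: [-0.9, -3.2, -0.2]
grip_width: 0.0429
```

Call:
apply_moves:
  targets: [0,0,-0.012,0,0,0,0,-0.026,0,0,0,0,-0.04,0,0,0,0,-0.054,0,0,0,0,-0.068,0,0,0,0,-0.082,0,0,0,0,-0.096,0,0,0,0,-0.11,0,0,0,0,-0.124,0,0,0,0,-0.138,0,0,0,0,-0.152,0,0,0,0,-0.166,0,0]

```text
t: 9.8
tool_pos: [0.5409, 0.0221, 0.0233]
ee_rot: [-0.0, 0.997, -0.075, 0.0]
wrist_force: [-0.3, -4.2, 0.9]
grip_width: 0.043
```

```bash
python3 -c "
from h import *
plan([*j2w(0,20),.022])
for n in ('wrist','top','side'): cv2.imwrite(f'pics/{n}5.png',optics.snapshot(n))
im=cv2.imread('pics/top5.png');cv2.imwrite('pics/top5c.png',cv2.resize(im[115:255,80:280],None,fx=4,fy=4,interpolation=2))"
```

```text
t 9.8 pos [0.5409 0.0221 0.0233] jig [  0.6 -20.5] yaw -8.61 F [-0.3 -4.2  0.9] w 0.043 tilt [ 1.e-04  0.e+00 -1.e+00]
norm shift [-0.0038 -0.2025  0.0066] turn -0.0047
```

View pics/wrist5.png

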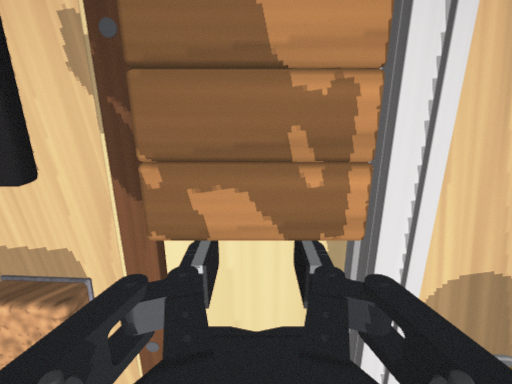

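View pics/top5c.png

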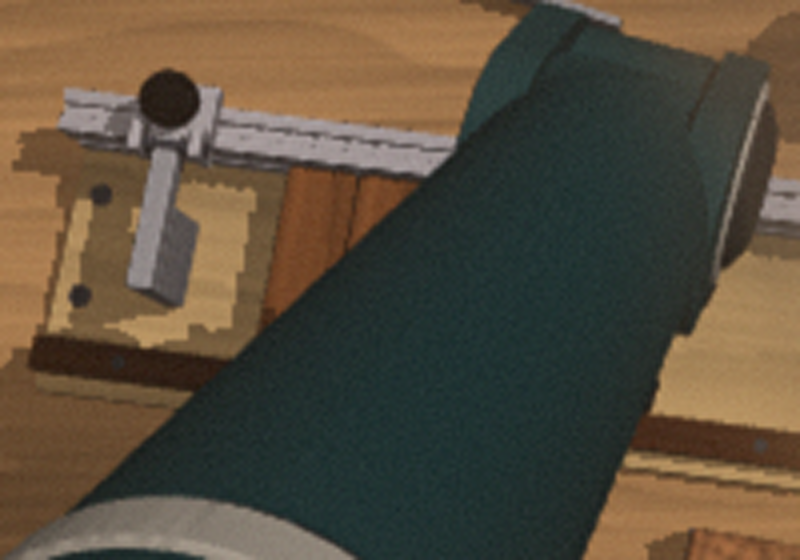

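View pics/side5.png

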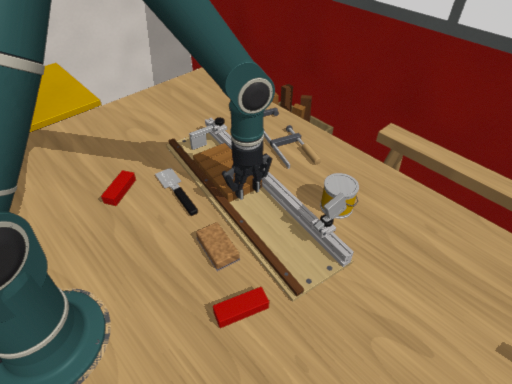

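```bash
python3 -c "
from h import *
C=lambda u,v:(80+u/4-.4,115+v/4-.4)
f=lambda u,v,z:w2j(px2w('top',*C(u,v),z)).round(1)
print('lead',f(290,168,.042),f(262,328,.042))
print('paddle top front edge', f(183,160,.071),f(156,292,.071),'bottom',f(180,306,.015),f(198,222,.015))
from workcell import readout
s=readout.read_state()
print('back',w2j(wpx(255,240,.042,s['tool_pos'],s['ee_rot'])))
"
```

```text
lead [ 52.7 190. ] [-38.8 189. ]
paddle top front edge [ 42.4 238.9] [-30.8 239.2] bottom [-28.5 245.7] [ 21.  244.9]
back [-0.74848426 -9.26737647]
```

Call:
apply_moves:
  targets: [0,0,-0.012,0,0,0,0,-0.026,0,0,0,0,-0.04,0,0,0,0,-0.054,0,0,0,0,-0.068,0,0,0,0,-0.082,0,0,0,0,-0.096,0,0,0,0,-0.11,0,0,0,0,-0.124,0,0,0,0,-0.138,0,0,0,0,-0.15,0,0,0,0,-0.16,0,0]

```text
t: 11.45
tool_pos: [0.5457, 0.0537, 0.0233]
ee_rot: [-0.0, 0.997, -0.075, 0.0]
wrist_force: [-2.3, -3.1, 1.3]
grip_width: 0.0426
```

Call:
apply_moves:
  targets: [0,0,-0.006,0,0,0,0,-0.012,0,0,0,0,-0.018,0,0,0,0,-0.024,0,0,0,0,-0.03,0,0,0,0,-0.036,0,0,0,0,-0.042,0,0,0,0,-0.048,0,0,0,0,-0.054,0,0]

```text
t: 12.58
tool_pos: [0.5472, 0.0643, 0.0233]
ee_rot: [-0.0, 0.997, -0.075, -0.0]
wrist_force: [0.5, -3.5, 1.3]
grip_width: 0.0427
```

```bash
python3 -c "
from h import *
plan([*j2w(0,28),.022])
for n in ('top','side'): cv2.imwrite(f'pics/{n}6.png',optics.snapshot(n))
im=cv2.imread('pics/top6.png');cv2.imwrite('pics/top6c.png',cv2.resize(im[115:215,80:200],None,fx=6,fy=6,interpolation=2))
im=cv2.imread('pics/side6.png');cv2.imwrite('pics/side6c.png',cv2.resize(im[105:205,150:290],None,fx=5.5,fy=5.5,interpolation=2))"
```

```text
t 12.57 pos [0.5472 0.0643 0.0233] jig [ 0.7 22.2] yaw -8.61 F [ 0.5 -3.5  1.3] w 0.0427 tilt [-0.  0. -1.]
norm shift [-0.0037 -0.0289  0.0063] turn -0.0046
```

View pics/top6c.png

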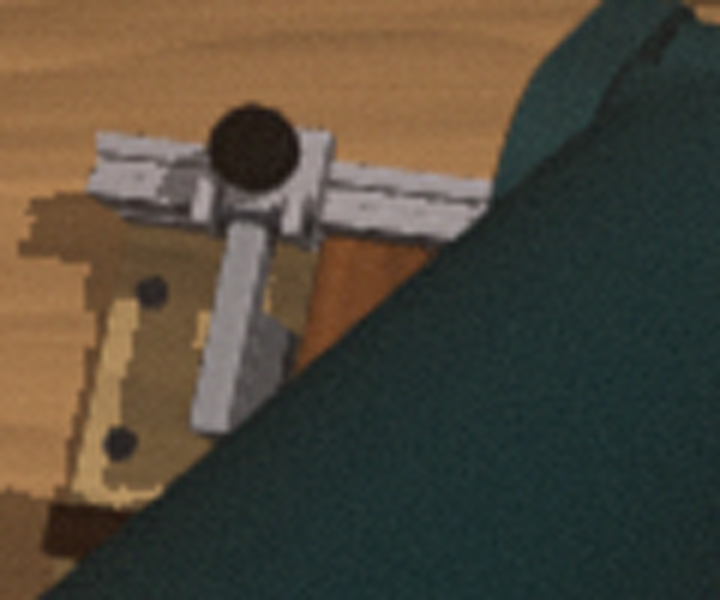

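View pics/side6c.png

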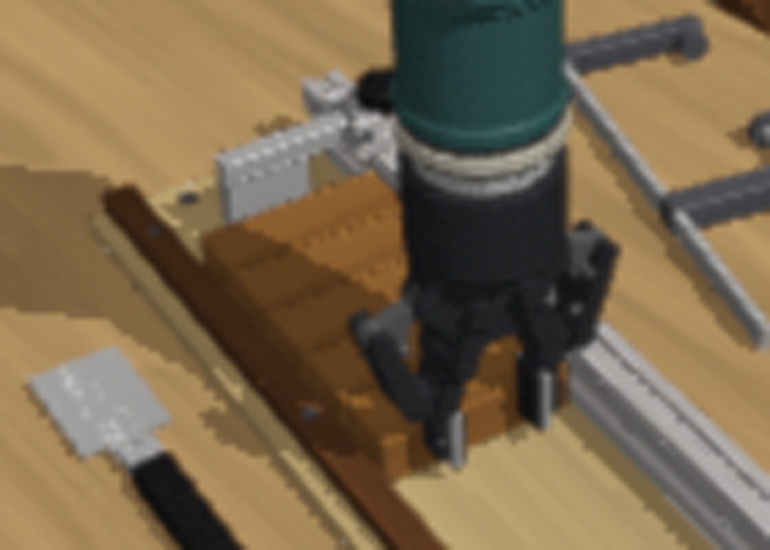

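Still a gap of about 8–12 mm; continuing slowly at 6 mm/s and watching force.

Call:
apply_moves:
  targets: [0,0,-0.004,0,0,0,0,-0.008,0,0,0,0,-0.012,0,0,0,0,-0.016,0,0,0,0,-0.02,0,0,0,0,-0.024,0,0]

```text
t: 13.42
tool_pos: [0.548, 0.069, 0.0233]
ee_rot: [-0.0, 0.997, -0.075, 0.0]
wrist_force: [-0.3, -3.1, 0.4]
grip_width: 0.0429
```

Call:
apply_moves:
  targets: [0,0,-0.004,0,0,0,0,-0.008,0,0,0,0,-0.012,0,0]

```text
t: 13.8
tool_pos: [0.5484, 0.0714, 0.0233]
ee_rot: [-0.0, 0.997, -0.075, 0.0]
wrist_force: [-1.1, -3.3, 0.8]
grip_width: 0.0426
```

Call:
apply_moves:
  targets: [0,0,-0.004,0,0,0,0,-0.008,0,0,0,0,-0.012,0,0]

```text
t: 14.18
tool_pos: [0.5486, 0.0732, 0.0233]
ee_rot: [0.0, 0.997, -0.075, -0.0]
wrist_force: [-1.5, -6.1, 2.2]
grip_width: 0.0426
```

```bash
python3 -c "
from h import *
plan([*j2w(0,34),.022])
for n in ('top','side'): cv2.imwrite(f'pics/{n}7.png',optics.snapshot(n))
im=cv2.imread('pics/top7.png');a=cv2.resize(im[135:195,100:160],None,fx=6.6,fy=6.6,interpolation=2)
im=cv2.imread('pics/side7.png');b=cv2.resize(im[115:175,170:230],None,fx=6.6,fy=6.6,interpolation=2)
cv2.imwrite('pics/c7.png',np.hstack([a,b]))"
```

```text
t 14.18 pos [0.5486 0.0732 0.0233] jig [ 0.8 31.2] yaw -8.62 F [-1.5 -6.1  2.2] w 0.0426 tilt [-1.e-04 -7.e-04 -1.e+00]
norm shift [-0.0039 -0.014   0.0064] turn -0.0048
```

View pics/c7.png

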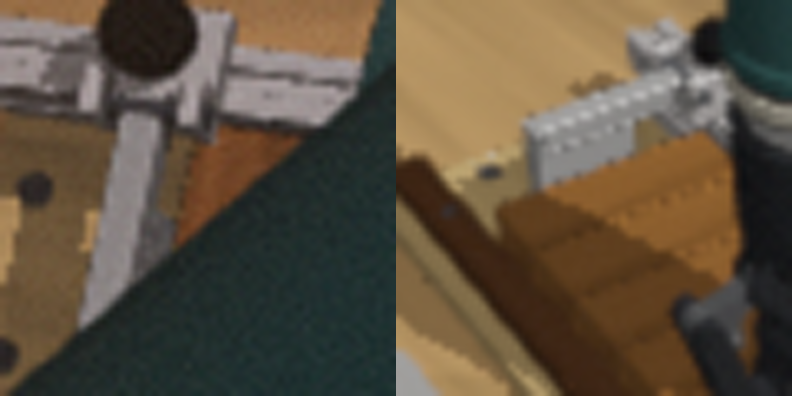

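Call:
apply_moves:
  targets: [0,0,-0.002,0,0,0,0,-0.004,0,0]

```text
t: 14.52
tool_pos: [0.5486, 0.0731, 0.0233]
ee_rot: [0.001, 0.997, -0.075, -0.0]
wrist_force: [-0.8, -8.0, 2.3]
grip_width: 0.0428
```

Call:
apply_moves:
  targets: [0,0,-0.003,0,0,0,0,-0.005,0,0,0,0,-0.005,0,0]

```text
t: 14.9
tool_pos: [0.5486, 0.0732, 0.0233]
ee_rot: [0.001, 0.997, -0.076, -0.0]
wrist_force: [-1.5, -9.1, 2.4]
grip_width: 0.0422
```

```bash
python3 -c "
from h import *
plan([*j2w(0,0),.022])"
```

```text
t 14.9 pos [0.5486 0.0732 0.0233] jig [ 0.8 31.2] yaw -8.68 F [-1.5 -9.1  2.4] w 0.0422 tilt [-7.0e-04 -2.4e-03 -1.0e+00]
norm shift [-0.003   0.1558  0.0069] turn -0.0061
```

Call:
apply_moves:
  targets: [0,0,0.005,0,0,0,0,0.012,0,0,0,0,0.03,0,0,0,0,0.07,0,0,0,0,0.13,0,0,0,0,0.2,0,0,0,0,0.2,-0.2,0,0,0,0.2,-0.5,0,0,0,0.2,-0.8,0,0,0,0.2,-1,0,0,0,0.2,-1,0]

```text
t: 16.27
tool_pos: [0.5449, 0.0351, 0.2266]
ee_rot: [-0.001, 0.997, -0.076, 0.003]
wrist_force: [0.0, 0.1, -0.9]
grip_width: 0.0425
```

Call:
apply_moves:
  targets: [0,0,0.3,0,0,0,0,0.6,0,0,0,0,0.9,0,0,0,0,1,0,0,0,0,1,0,0]

```text
t: 16.9
tool_pos: [0.5115, -0.1639, 0.2222]
ee_rot: [0.0, 0.997, -0.077, -0.001]
wrist_force: [0.1, 0.7, -0.0]
grip_width: 0.0428
```

```bash
python3 -c "
from h import *
plan([*j2w(0,0),.022])
for n in ('top','side'): cv2.imwrite(f'pics/{n}8.png',optics.snapshot(n))
im=cv2.imread('pics/top8.png');cv2.imwrite('pics/top8c.png',cv2.resize(im[115:255,80:280],None,fx=4,fy=4,interpolation=2))
im=cv2.imread('pics/side8.png');cv2.imwrite('pics/side8c.png',cv2.resize(im[105:215,150:290],None,fx=5.4,fy=5.4,interpolation=2))"
```

```text
t 16.9 pos [ 0.5115 -0.1639  0.2222] jig [  -1.3 -208.8] yaw -8.88 F [ 0.1  0.7 -0. ] w 0.0428 tilt [-1.9e-03 -1.0e-04 -1.0e+00]
norm shift [-5.0000e-04 -1.0444e+00  1.0007e+00] turn -0.0106
```

View pics/top8c.png

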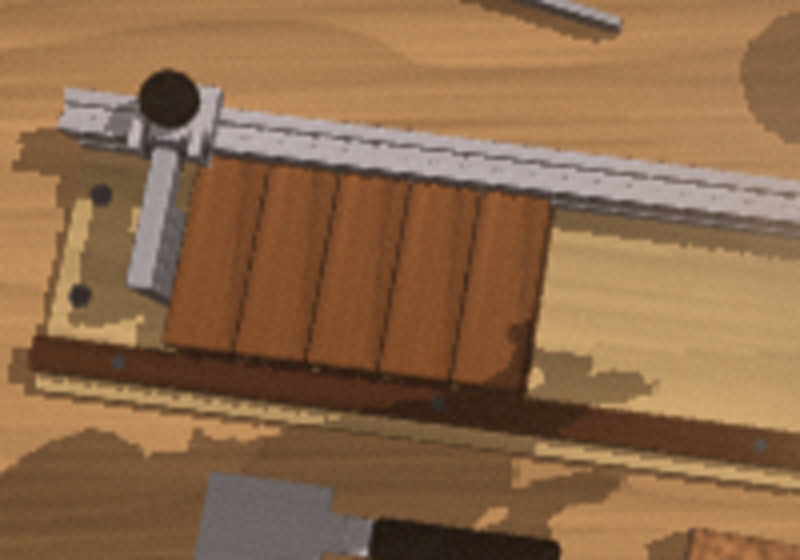

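View pics/side8c.png

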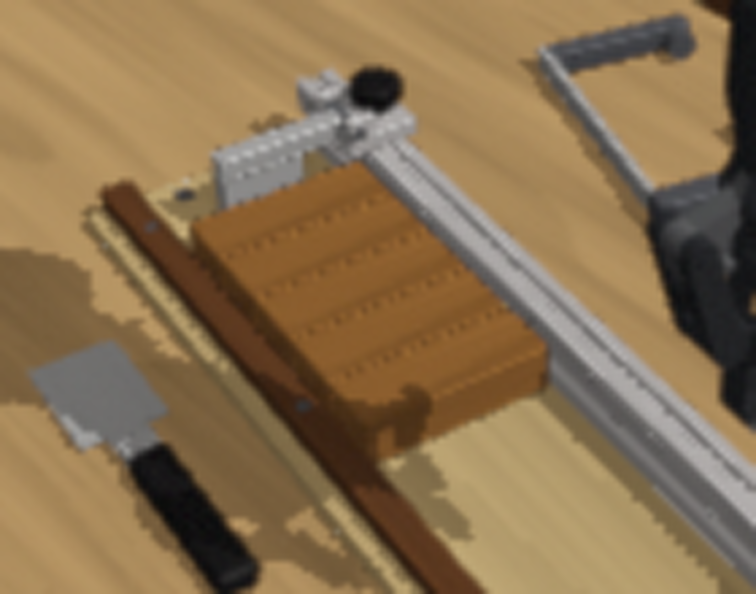

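View pics/top8.png

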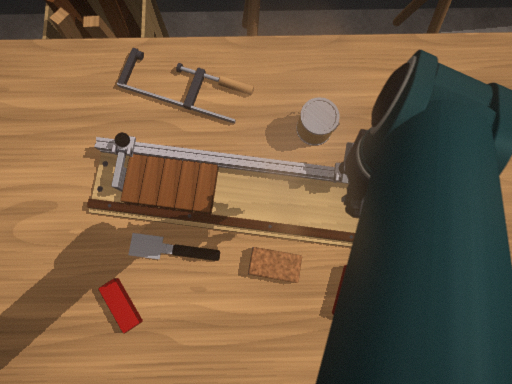

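```bash
python3 -c "
from h import *
C=lambda u,v:(80+u/4-.4,115+v/4-.4)
f=lambda u,v,z:w2j(px2w('top',*C(u,v),z)).round(1)
print('lead',f(204,158,.042),f(165,345,.042),'back',f(551,205,.042),f(525,394,.042))
# predicted image of paddle front face bottom edge for y face 239..242 at z=.042
for y in (239,241,243):
  print(y,[((w2px('top',[*j2w(x,y),.042])[0]+.4-[80,115])*4).round(0) for x in (-30,20)], [((w2px('top',[*j2w(x,y),.071])[0]+.4-[80,115])*4).round(0) for x in (-30,20)])
"
```

```text
lead [ 52.2 238.7] [-54.8 239.7] back [50.2 42.2] [-56.5  40.9]
239 [array([175., 301.]), array([192., 213.])] [array([157., 291.]), array([175., 200.])]
241 [array([171., 300.]), array([189., 213.])] [array([153., 290.]), array([171., 199.])]
243 [array([168., 300.]), array([185., 212.])] [array([149., 290.]), array([167., 199.])]
```

```bash
python3 -c "
from workcell import arm
print(arm.sign_off())"
```

```text
the job is handed in; nothing more can be done
None
```

I pushed the five blanks as one train, about 132 mm along the fence, until they sat against the lowered stop. I then drew the hand straight back, lifted it clear and handed the job in at about 17 s.

- **Push:** I used the half-open fingertips low on the end of blank 1. The force held at about 3–4 N while the row moved. I slowed to about 6 mm/s for the last stretch.
- **Contact:** At the stop the force rose to about 9 N while the hand stopped moving.
- **Final pictures:** The leading edge measures 239–240 mm along the trough, and the stop's face about 239 mm. The row measures about 198 mm, the same as before the push, and no gaps show.
- **Surroundings:** The tin, scraper, sanding block and clamp look unmoved.
- **Disagreement:** The paddle's bottom edge measured about 245 mm in the pictures, against 239 mm for its top edge. I relied on the force rise and the top edge to judge contact.

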